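# Sweep the turn buttons of a frame open along one edge

## Robot

A 7-joint arm with a two-finger parallel gripper is mounted at the origin on a cart in front of the work surface, level with it; the furniture and walls round the work are solid. World frame = base frame: x ahead of the robot, y to its left, z up, the work surface at z = 0. Lengths are in m, angles in rad, forces in N, time in s.
With the tool pointing down it reaches from about 0.4 to 0.9 m from the base axis. Payload 5.6 kg.
Tool frame: the origin (TCP) lies between the finger pads; the fingertips stand arm.tip_reach ahead of it and the grasp point (between the pads) lies 6 mm ahead of it (arm.tip_reach is the distance from the TCP to the fingertips, in m); z points along the fingers, x is the direction in which the jaws open and shut, and the axes are right-handed (so a half turn about z gives the same grasp; the last joint's range is limited). The gripper opens to 92 mm and grips with 3 to 60 N. Pads are 20 mm wide; open, the fingers measure 128 mm over their backs; the gripper's body (75 mm by 189 mm) begins 69 mm behind the grasp point.
Start: joints at [1.248, 0.468, -0.012, 1.603, 0.006, 1.071, -0.056], TCP at [0.179, -0.625, 0.201] pointing down, gripper open.
Joint ranges: [-2.53, 2.53], [-0.31, 2.02], [-1.57, 1.55], [0.28, 2.44], [-1.29, 4.43], [0.15, 1.84], [-2.92, 2.92]. Speed limits (rad/s): [2.57, 2.57, 3.14, 3.14, 3.14, 3.14, 3.14].

## Interface

Orientations are given as a unit quaternion [w, x, y, z].
In Python, from station import arm gives the robot as it stands. The module is installed in compiled form; this text tells all that it offers.
- The arm moves only by the tool arm_command, never from a script. Its argument "rows" is a list of rows, each an object of numbers: "x", "y", "z": the shift along the tool's x, y, z normalised to -1 to 1, where 1 is 2 cm; "yaw": the turn about the tool's z normalised to -1 to 1, where 1 is 180 degrees. In form: [{"x": .., "y": .., "z": .., "yaw": ..}, ...]. A call has 1 to 20 rows; each row shifts and turns the commanded pose from where the row before left it, along the tool's axes as they then stand; what a row does not reach is not made up. A row lasts 1/12 s, in which the tool goes at most 41.7 mm and 7.16 degrees, less where a joint would pass 70% of its speed; a pose out of reach is approached as far as the arm can. A call with a number of a shift or a turn outside -1 to 1 is refused whole. A call with a gripper value outside its range is refused whole. "hand" is the finger opening in mm, from 0 to 91.9, set as the call begins (left out, the last holds). The fingers move at their own pace and stop on an object; "newtons" is the grip in N (left out, the last holds). Time passes only in rows, so rows that do not move let the fingers close. It gives the time, the measured TCP pose, the force and the opening at its end, in the units of the state.
- arm.read_state(): the state, without advancing time (a new reading comes with each control period).
- arm.snapshot(name): name is "side" or "top"; returns the picture (400x640x3 uint8, blue, green, red); there is no depth.
- arm.camera_info(name): a dict with "mtx" (3x3 intrinsics, pixels), "origin" and "orientation" of the camera in the world. Camera axes: x right, y up, looking along -z (the intrinsics and any distortion apply to the point x, -y, -z); pixel columns grow to the right and rows downward; lengths in m; the calibration is good to about 2 mm. A picture is of the moment at which its call begins. camera_info takes no time and is no camera call.
- arm.job_done(): hands the job in, once; it reports no verdict.
The state is a dict: "time": time; "joint_pos": joint angles; "joint_vel": joint speeds; "tau": joint torques, N m; "tool_pos": TCP position; "tool_rot": TCP orientation; "wrist_force": force on the tool from outside, world axes, zero at the start; "torque": the same for the moment, N m; "grip_width": opening from 0.0 (shut) to 1.0 (fully open).
Only numpy, scipy, OpenCV 4.12 (cv2) and the standard library are available. Lean on these libraries where they do the work, as an engineer would, in place of code of your own. Each camera call takes 0.05 s, during which the arm holds its last target.

## Task

The painted panel is to come out of its frame: run your fingertips gently along the panel's edge on the side nearest you, from the left end to the right in one stroke without leaving the row, so that the four turn buttons there are pushed round one after another to the right and no longer reach over the panel. Leave the single button on each end rail shut, and leave the panel and everything on and around it where it is.

Things in the scene. Friction and masses are not known exactly. Their poses are not given: they have to be found in the camera images.
- frame: Picture frame lying flat and fixed on the table: brown wooden rails, 381 mm (its x) by 507 mm (its y), rail tops 14 mm above the table. Origin: centre of its underside, on the table. x points from the near rail (nearest the robot) to the far rail, y along the near rail to the robot's left, z up. Four black turn buttons are on the near rail, one on each end rail.
- edge_mid (a point): Middle of the panel's near edge, on its top face, 12 mm above the table. The edge runs along this point's y axis (to the robot's left), 207 mm to each side; x points over the panel, away from the robot; it is 144 mm before the frame's centre.
- panel: Tan painted panel, 288 x 414 x 6 mm, loose in the recess of the frame with about 2 mm of play; top face 12 mm above the table. Origin: centre of its underside; its own x runs along its long side (along the near rail), z up.
- near1 (a joint): Turn button 1 of 4 on the near rail, counted from the robot's left. Angle in rad: 0 = points straight over the panel, away from the robot; grows as its free end swings to the robot's right; 1.57 = lies along the rail pointing right; range -1.9 to 1.9. It starts roughly at 0 and stays where it is left (stiff pivot, about 0.02 N m, no spring).
- near1_pivot (a point): Pivot of near button 1: rail top, 14 mm above the table, 22 mm outside the panel edge; axes as the frame's. The button: a flat blade 12 mm wide, to 46 mm from the pivot, top 18 mm above the table; along all of it an upright rib 6 mm thick, from 3 mm behind the pivot to 44 mm before it, top 32 mm above the table. Tips 21 to 29 mm above the table meet only the ribs; keep them off the pivots.
- near2 (a joint): Turn button 2 of 4 on the near rail, counted from the robot's left. Angle in rad: 0 = points straight over the panel, away from the robot; grows as its free end swings to the robot's right; 1.57 = lies along the rail pointing right; range -1.9 to 1.9. It starts roughly at 0 and stays where it is left (stiff pivot, about 0.02 N m, no spring).
- near2_pivot (a point): Pivot of near button 2: rail top, 14 mm above the table, 22 mm outside the panel edge; axes as the frame's. The button: a flat blade 12 mm wide, to 46 mm from the pivot, top 18 mm above the table; along all of it an upright rib 6 mm thick, from 3 mm behind the pivot to 44 mm before it, top 32 mm above the table. Tips 21 to 29 mm above the table meet only the ribs; keep them off the pivots.
- near3 (a joint): Turn button 3 of 4 on the near rail, counted from the robot's left. Angle in rad: 0 = points straight over the panel, away from the robot; grows as its free end swings to the robot's right; 1.57 = lies along the rail pointing right; range -1.9 to 1.9. It starts roughly at 0 and stays where it is left (stiff pivot, about 0.02 N m, no spring).
- near3_pivot (a point): Pivot of near button 3: rail top, 14 mm above the table, 22 mm outside the panel edge; axes as the frame's. The button: a flat blade 12 mm wide, to 46 mm from the pivot, top 18 mm above the table; along all of it an upright rib 6 mm thick, from 3 mm behind the pivot to 44 mm before it, top 32 mm above the table. Tips 21 to 29 mm above the table meet only the ribs; keep them off the pivots.
- near4 (a joint): Turn button 4 of 4 on the near rail, counted from the robot's left. Angle in rad: 0 = points straight over the panel, away from the robot; grows as its free end swings to the robot's right; 1.57 = lies along the rail pointing right; range -1.9 to 1.9. It starts roughly at 0 and stays where it is left (stiff pivot, about 0.02 N m, no spring).
- near4_pivot (a point): Pivot of near button 4: rail top, 14 mm above the table, 22 mm outside the panel edge; axes as the frame's. The button: a flat blade 12 mm wide, to 46 mm from the pivot, top 18 mm above the table; along all of it an upright rib 6 mm thick, from 3 mm behind the pivot to 44 mm before it, top 32 mm above the table. Tips 21 to 29 mm above the table meet only the ribs; keep them off the pivots.
- end_left (a joint): The one turn button on the frame's left end rail (robot's left), same shape as the others, its pivot 94 mm farther from the robot than the panel's near edge. 0 = points straight over the panel, range -1.9 to 1.9. Must stay shut.
- end_right (a joint): The one turn button on the frame's right end rail (robot's right), same shape as the others, its pivot 94 mm farther from the robot than the panel's near edge. 0 = points straight over the panel, range -1.9 to 1.9. Must stay shut.
- jar_low: White jar with silver lid, 53 mm wide, 44 mm high, standing on the panel. Bystander, loose; origin at the centre of its underside, z up.
- marker: Paint marker 14 x 136 x 13 mm lying on the panel, its length along its own y. Bystander, loose; origin at the centre of its underside, z up.
- tape_roll: Roll of cream tape, 84 mm wide, 18 mm high, lying flat. Bystander, loose; origin at the centre of its underside, z up.
- jar_tall: White jar with yellow lid, 59 mm wide, 50 mm high. Bystander, loose; origin at the centre of its underside, z up.
- block: Cork sanding block 112 x 69 x 30 mm. Bystander, loose; origin at the centre of its underside, z up.
- clamp: Orange spring clamp lying flat, 62 x 113 x 21 mm. Bystander, loose; origin at the centre of its underside, z up.

How it is judged:
On the way, in this order (a step that is already met when the one before it is completed fails the run):
1. near turn button 1 from the left is swung to the right, clear of the panel (value of joint near1 above 1.05 rad), for 0.1 s.
2. near turn button 2 from the left is swung to the right, clear of the panel (value of joint near2 above 1.05 rad), for 0.1 s.
3. near turn button 3 from the left is swung to the right, clear of the panel (value of joint near3 above 1.05 rad), for 0.1 s.
4. near turn button 4 from the left is swung to the right, clear of the panel (value of joint near4 above 1.05 rad), for 0.1 s.
At the end, for the whole second after the job is handed in: All four near buttons are turned to the right by more than 1.05 rad (60 degrees; clear of the panel's edge), the two on the end rails are within 0.3 rad of straight, the panel is at rest within 12 mm of its start and no bystander has moved more than 20 mm (value of joint each of near1, near2, near3, near4 above 1.05 rad and value of joint end_left between -0.3 and 0.3 rad and value of joint end_right between -0.3 and 0.3 rad and distance of panel from where it was at the start of the episode below 0.012 m and linear speed of panel below 0.02 m/s and distance of each of jar_low, marker, tape_roll, jar_tall, block, clamp from where it was at the start of the episode below 0.02 m); the robot touches nothing.
It fails at once if the fingertips leave the row between the first and the last button (grasp point over 100 mm above the table or 70 mm aside of the panel's near edge) (value of joint near1 above 1.05 rad and value of joint near4 below 1.05 rad and (height (world z) of the grasp point above 0.1 m or x of the grasp point in the frame of frame below -0.214 m or x of the grasp point in the frame of frame above -0.074 m)).
It fails at once if a turn button of an end rail is turned by more than 0.3 rad from straight (not (value of joint end_left between -0.3 and 0.3 rad and value of joint end_right between -0.3 and 0.3 rad)).
It fails at once if the panel is shifted or lifted by more than 12 mm (distance of panel from where it was at the start of the episode above 0.012 m).
It fails at once if the fingers press the panel with more than 10 N, or push or squeeze the frame or its buttons with more than 20 N (contact force between the fingers and panel above 10 N or contact force between the fingers and frame above 20 N).
It fails at once if a bystander (jar, marker, tape, block or clamp) is moved or lifted by more than 20 mm (distance of any of jar_low, marker, tape_roll, jar_tall, block, clamp from where it was at the start of the episode above 0.02 m).
It also fails if it takes over 40 s, if anything falls off the work surface, if the arm or the gripper's body presses on something with over 40 N, if the wrist force passes 120 N, or if a joint passes its speed limit or range.

## Working session

There is one attempt and no reset: what is moved stays moved. The work goes in short steps, Python scripts to look and compute and a tool call to move; the robot and the scene stay as the last step left them, time stands still between calls to the robot, and variables do not carry over. Pictures are saved under pics/ and viewed, and the job is handed in when it is done.

Besides the shell and the picture viewer there is one more tool, called after ">>>" as name([rows], argument=value, ...), one row to a line, values as JSON. arm_command: Moves the arm, as the interface text tells. Scaled input: -1 to 1 covers 2 cm each way for a shift and 180 degrees each way for a turn. Its arguments: {"type":"object","properties":{"rows":{"type":"array"},"hand":{"type":"number"},"newtons":{"type":"number"}},"required":["rows"]}

```bash
mkdir -p pics
python3 - <<'E'
from station import arm
import cv2
s=arm.read_state();print({k:s[k] for k in s if k not in('tau','joint_vel')},arm.tip_reach)
for n in('top','side'):
    cv2.imwrite(f'pics/{n}0.png',arm.snapshot(n));print(n,arm.camera_info(n))
E
```

```text
{'time': 0.0, 'joint_pos': array([ 1.24800551,  0.4683537 , -0.01157827,  1.60359586,  0.00602663,
        1.07140331, -0.05630948]), 'tool_pos': array([ 0.17924558, -0.62418004,  0.20006709]), 'tool_rot': array([-4.54959747e-04,  7.98772224e-01, -6.01632935e-01, -7.33777402e-04]), 'wrist_force': array([ 0.55591407,  0.12692962, -0.30013886]), 'torque': array([ 0.01203052, -0.03643484, -0.02009673]), 'grip_width': 1.001648825779581} 0.025
top {'mtx': array([[470.46217071,   0.        , 322.04838674],
       [  0.        , 470.46217071, 202.40470155],
       [  0.        ,   0.        ,   1.        ]]), 'origin': array([4.45195849e-01, 3.29654296e-04, 1.70934814e+00]), 'orientation': array([-0.70012049, -0.02264627,  0.02088061,  0.71335997])}
side {'mtx': array([[398.17357077,   0.        , 312.69907827],
       [  0.        , 398.17357077, 192.63624922],
       [  0.        ,   0.        ,   1.        ]]), 'origin': array([0.50343816, 1.01234836, 0.89424224]), 'orientation': array([-0.02503761, -0.00892586,  0.42345329,  0.90552789])}
```

View pics/top0.png

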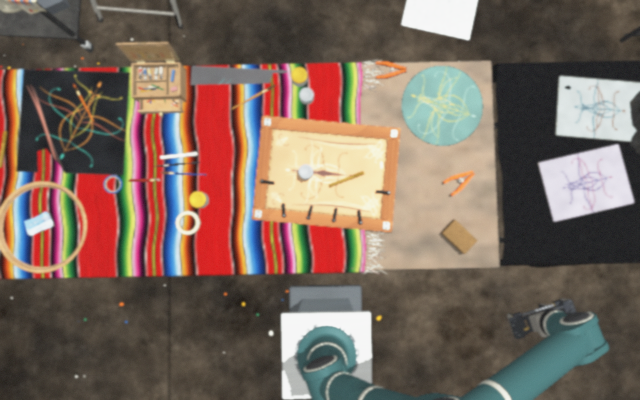

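View pics/side0.png

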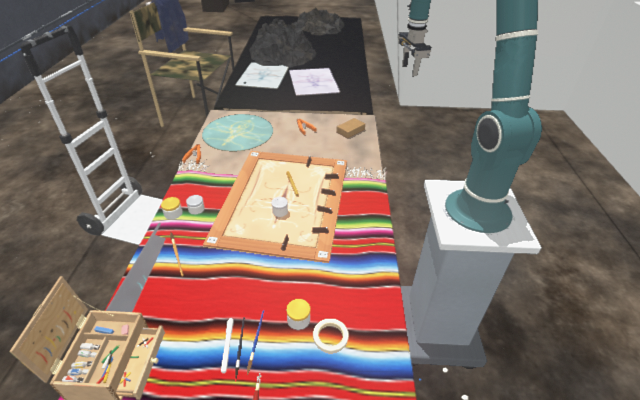

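```bash
cat > h.py <<'E'
import numpy as np,cv2
from scipy.spatial.transform import Rotation as R
from station import arm
def cam(n):
    c=arm.camera_info(n);q=c['orientation'];return c['mtx'],c['origin'],R.from_quat([q[1],q[2],q[3],q[0]]).as_matrix()
def ray(n,uv,z):
    K,o,M=cam(n);p=np.linalg.solve(K,[uv[0],uv[1],1.]);d=M@np.array([p[0],-p[1],-p[2]]);return o+d*(z-o[2])/d[2]
def proj(n,P):
    K,o,M=cam(n);p=M.T@(np.array(P)-o);p=K@np.array([p[0],-p[1],-p[2]]);return p[:2]/p[2]
E
python3 - <<'E'
from h import *
for n,(a,b,c,d) in {'top':(245,110,405,235),'side':(200,145,360,265)}.items():
    im=cv2.imread(f'pics/{n}0.png')
    cv2.imwrite(f'pics/{n}0z.png',cv2.resize(im[b:d,a:c],None,fx=5,fy=4.8 if 0 else 5,interpolation=cv2.INTER_CUBIC)[:600])
    g=im.max(2); m=(g<75).astype(np.uint8); 
    k,l,st,ce=cv2.connectedComponentsWithStats(m[b:d,a:c])
    for i in range(1,k):
        if 4<st[i,4]<400:
            ys,xs=np.nonzero(l==i);pts=np.c_[xs+a,ys+b].astype(float)
            u=ce[i]+[a,b]
            mu=pts.mean(0);w,v=np.linalg.eigh(np.cov((pts-mu).T)+1e-9*np.eye(2));pr=(pts-mu)@v[:,1]
            print(n,st[i],u.round(1),ray(n,u,.025).round(4),ray(n,mu+v[:,1]*pr.min(),.025).round(3),ray(n,mu+v[:,1]*pr.max(),.025).round(3))
E
```

```text
top [58  0  3  8 23] [304.  113.3] [0.8741 0.0629 0.025 ] [0.887 0.063 0.025] [0.861 0.063 0.025]
top [97  0  3 11 24] [342.9 115.1] [ 0.8648 -0.0779  0.025 ] [ 0.884 -0.076  0.025] [ 0.847 -0.08   0.025]
top [ 36 114   1   8   8] [281.  227.5] [0.4619 0.152  0.025 ] [0.474 0.152 0.025] [0.449 0.152 0.025]
top [ 58 115   5  10  30] [305.  229.8] [0.452  0.0664 0.025 ] [0.469 0.068 0.025] [0.437 0.065 0.025]
top [100 119   3   6  16] [345.9 231.8] [ 0.4424 -0.0796  0.025 ] [ 0.453 -0.078  0.025] [ 0.434 -0.081  0.025]
side [10 39  6  1  6] [212.5 184. ] [ 0.9055 -0.053   0.025 ] [ 0.914 -0.052  0.025] [ 0.897 -0.053  0.025]
```

View pics/top0z.png

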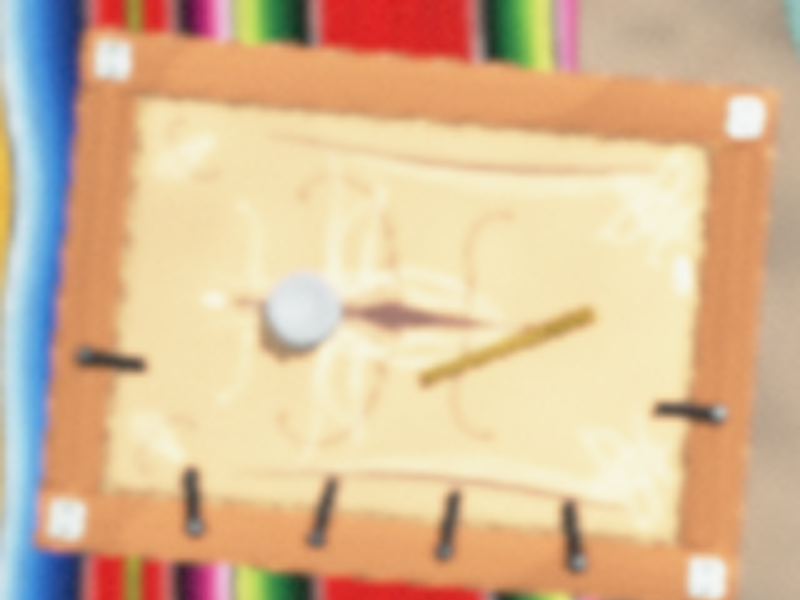

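View pics/side0z.png

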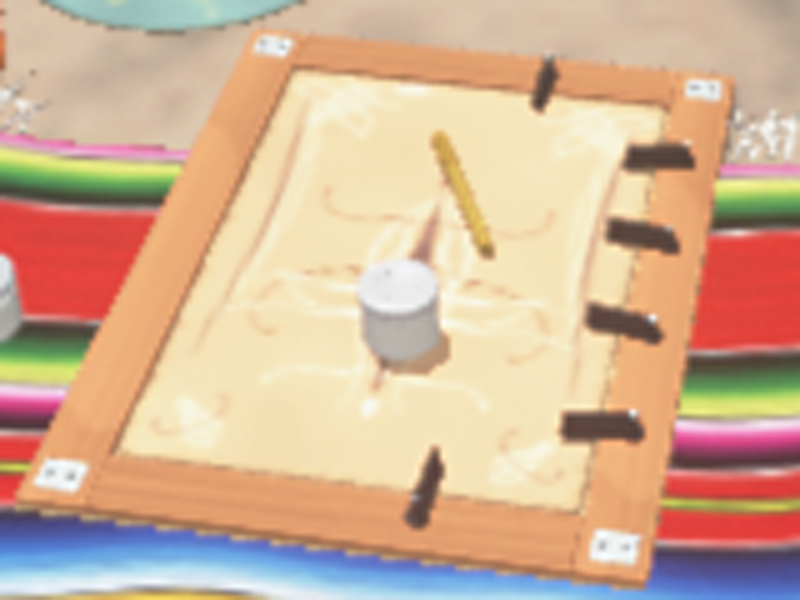

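Run:
```python
from h import *
im=cv2.imread('pics/top0.png');a,b=245,110
print('pivots')
P=[ray('top',(245+(u+.5)/5-.5,110+(v+.5)/5-.5),.03) for u,v in[(194,528),(317,540),(443,553),(577,563)]]
T=[ray('top',(245+(u+.5)/5-.5,110+(v+.5)/5-.5),.03) for u,v in[(191,472),(331,482),(455,493),(569,503)]]
for p,t in zip(P,T):print(p.round(4),t.round(4),np.linalg.norm(p-t).round(4))
print('left/right end pivots',[ray('top',(245+(u+.5)/5-.5,110+(v+.5)/5-.5),.03).round(4) for u,v in[(84,355),(718,412)]])
hsv=cv2.cvtColor(im,cv2.COLOR_BGR2HSV);
for q in[(300,225),(320,125),(300,150)]:print(q,hsv[q[1],q[0]])
# cream panel
for name,m,z in(('panel',(hsv[...,0]>16)&(hsv[...,0]<30)&(hsv[...,1]>40)&(hsv[...,1]<140)&(hsv[...,2]>170),.013),('frame+',(hsv[...,0]>8)&(hsv[...,0]<30)&(hsv[...,1]>40)&(hsv[...,1]<190)&(hsv[...,2]>130),.014)):
    m=m.astype(np.uint8); m[:, :250]=0;m[:,402:]=0;m[:112]=0;m[236:]=0
    m=cv2.morphologyEx(m,cv2.MORPH_OPEN,np.ones((3,3)))
    cs,_=cv2.findContours(m,0,2);c=max(cs,key=cv2.contourArea);r=cv2.minAreaRect(c);bx=cv2.boxPoints(r)
    w=np.array([ray('top',q,z) for q in bx]);print(name,r);print(w.round(4));print(np.linalg.norm(np.roll(w,-1,0)-w,axis=1),w.mean(0))
    for i in range(4):
        d=w[(i+1)%4]-w[i];print(np.degrees(np.arctan2(d[1],d[0])).round(2))
```

```text
pivots
[0.5056 0.1424 0.03  ] [0.5457 0.144  0.03  ] 0.0401
[0.4954 0.0547 0.03  ] [0.5366 0.044  0.03  ] 0.0426
[ 0.4844 -0.035   0.03  ] [ 0.5271 -0.0445  0.03  ] 0.0437
[ 0.4755 -0.1304  0.03  ] [ 0.5184 -0.1257  0.03  ] 0.0432
left/right end pivots [array([0.6312, 0.2197, 0.03  ]), array([ 0.5816, -0.2339,  0.03  ])]
(300, 225) [ 57 114 130]
(320, 125) [ 14 137 231]
(300, 150) [ 22  69 245]
panel ((326.0112609863281, 173.62896728515625), (115.50132751464844, 79.84134674072266), 5.31454610824585)
[[ 0.5333  0.2106  0.013 ]
 [ 0.8233  0.1804  0.013 ]
 [ 0.7758 -0.2379  0.013 ]
 [ 0.487  -0.2034  0.013 ]]
[0.29148443 0.42102031 0.29085099 0.41666265] [ 0.65483255 -0.01258312  0.013     ]
-5.95
-96.48
173.19
83.61
frame+ ((327.5, 173.5), (123.0, 147.0), 90.0)
[[ 0.8855  0.2461  0.014 ]
 [ 0.875  -0.2908  0.014 ]
 [ 0.4271 -0.2779  0.014 ]
 [ 0.4369  0.2505  0.014 ]]
[0.53705702 0.44813234 0.52844241 0.44856237] [ 0.65611341 -0.01802583  0.014     ]
-91.11
178.34
88.93
-0.56
```

>>> arm_command([
  {"yaw": 0.031, "y": -0.8},
  {"yaw": 0.031, "y": -0.8},
  {"yaw": 0.031, "y": -0.8},
  {"yaw": 0.031, "y": -0.8},
  {"x": -1, "y": -1},
  {"x": -1, "y": -1},
  {"x": -1, "y": -1},
  {"x": -1, "y": -1},
  {"x": -1, "y": -1},
  {"x": -1, "y": -1},
  {"x": -1, "y": -1},
  {"x": -1, "y": -1},
  {"x": -1},
  {"x": -1},
  {"x": -1},
  {"x": -1},
  {"x": -1},
  {"x": -1},
  {"x": -1},
  {"x": -1},
], hand=0, newtons=5)

```text
$.rows[0]: bad value
```

```bash
cat >> h.py <<'E'
C=np.array([.6548,-.0126]);ang=np.radians(-6.3)
ex=np.array([np.cos(ang),np.sin(ang)]);ey=np.array([-np.sin(ang),np.cos(ang)])
def rep():
    s=arm.read_state();q=s['tool_rot'];M=R.from_quat([q[1],q[2],q[3],q[0]]).as_matrix();d=s['tool_pos'][:2]-C
    print('t',round(s['time'],2),'frame xy',(d@ex).round(4),(d@ey).round(4),'z',s['tool_pos'][2].round(4),'toolx yaw',np.degrees(np.arctan2(M[1,0],M[0,0])).round(2),'tz',M[:,2].round(3),'F',s['wrist_force'].round(2),'grip',round(s['grip_width'],3),s['joint_pos'].round(2))
E
python3 -c "from h import *;rep()"
```

```text
t 0.1 frame xy -0.4055 -0.6601 z 0.2001 toolx yaw -73.97 tz [-0.001  0.001 -1.   ] F [ 0.17 -0.32 -0.03] grip 0.994 [ 1.25  0.47 -0.01  1.6   0.01  1.07 -0.06]
```

>>> arm_command([
  {"x": 0, "y": -0.8, "z": 0, "yaw": 0.031},
  {"x": 0, "y": -0.8, "z": 0, "yaw": 0.031},
  {"x": 0, "y": -0.8, "z": 0, "yaw": 0.031},
  {"x": 0, "y": -0.8, "z": 0, "yaw": 0.031},
  {"x": -1, "y": -1, "z": 0, "yaw": 0},
  {"x": -1, "y": -1, "z": 0, "yaw": 0},
  {"x": -1, "y": -1, "z": 0, "yaw": 0},
  {"x": -1, "y": -1, "z": 0, "yaw": 0},
  {"x": -1, "y": -1, "z": 0, "yaw": 0},
  {"x": -1, "y": -1, "z": 0, "yaw": 0},
  {"x": -1, "y": -1, "z": 0, "yaw": 0},
  {"x": -1, "y": -1, "z": 0, "yaw": 0},
  {"x": -1, "y": 0, "z": 0, "yaw": 0},
  {"x": -1, "y": 0, "z": 0, "yaw": 0},
  {"x": -1, "y": 0, "z": 0, "yaw": 0},
  {"x": -1, "y": 0, "z": 0, "yaw": 0},
  {"x": -1, "y": 0, "z": 0, "yaw": 0},
  {"x": -1, "y": 0, "z": 0, "yaw": 0},
], hand=0, newtons=5)

```text
time: 1.6
tool_pos: [0.432, -0.3543, 0.2006]
tool_rot: [-0.0, -0.667, 0.745, 0.0]
wrist_force: [0.6, 0.2, -0.1]
grip_width: 0.007
```

```bash
python3 -c "from h import *;rep()"
```

```text
t 1.6 frame xy -0.1839 -0.3641 z 0.2006 toolx yaw -96.29 tz [-0.001  0.    -1.   ] F [ 0.58  0.22 -0.11] grip 0.007 [ 0.67  0.32 -0.05  1.83  0.02  1.   -1.07]
```

>>> arm_command([
  {"x": -1, "y": -0.2, "z": 0, "yaw": 0},
  {"x": -1, "y": -0.2, "z": 0, "yaw": 0},
  {"x": -1, "y": -0.2, "z": 0, "yaw": 0},
  {"x": -1, "y": -0.2, "z": 0, "yaw": 0},
  {"x": -1, "y": -0.2, "z": 0, "yaw": 0},
  {"x": -1, "y": -0.2, "z": 0, "yaw": 0},
  {"x": -1, "y": -0.2, "z": 0, "yaw": 0},
  {"x": -1, "y": -0.2, "z": 0, "yaw": 0},
  {"x": -1, "y": -0.2, "z": 0, "yaw": 0},
  {"x": -1, "y": -0.2, "z": 0, "yaw": 0},
  {"x": -1, "y": 0, "z": 0, "yaw": 0},
  {"x": -1, "y": 0, "z": 0, "yaw": 0},
  {"x": -1, "y": 0, "z": 0, "yaw": 0},
  {"x": -1, "y": 0, "z": 0, "yaw": 0},
  {"x": -1, "y": 0, "z": 0, "yaw": 0},
  {"x": -1, "y": 0, "z": 0, "yaw": 0},
  {"x": -1, "y": 0, "z": 0, "yaw": 0},
  {"x": -1, "y": 0, "z": 0, "yaw": 0},
  {"x": -1, "y": 0, "z": 0, "yaw": 0},
  {"x": -1, "y": 0, "z": 0, "yaw": 0},
])

```text
time: 3.27
tool_pos: [0.5155, 0.0386, 0.2007]
tool_rot: [-0.0, -0.667, 0.745, 0.0]
wrist_force: [-0.3, 0.5, -0.5]
grip_width: 0.007
```

>>> arm_command([
  {"x": -1, "y": 0, "z": 0, "yaw": 0},
  {"x": -1, "y": 0, "z": 0, "yaw": 0},
  {"x": -1, "y": 0, "z": 0, "yaw": 0},
  {"x": -1, "y": 0, "z": 0, "yaw": 0},
  {"x": -1, "y": 0, "z": 0, "yaw": 0},
  {"x": -1, "y": 0, "z": 0, "yaw": 0},
  {"x": -1, "y": 0, "z": 0, "yaw": 0},
  {"x": 0, "y": 0, "z": 0, "yaw": 0},
  {"x": 0, "y": 0, "z": 0, "yaw": 0},
  {"x": 0, "y": 0, "z": 0, "yaw": 0},
  {"x": 0, "y": 0, "z": 0, "yaw": 0},
])

```text
time: 4.18
tool_pos: [0.5312, 0.1753, 0.2007]
tool_rot: [-0.0, -0.667, 0.745, -0.0]
wrist_force: [0.5, -0.1, 0.3]
grip_width: 0.004
```

```bash
python3 -c "
from h import *;rep()
im=arm.snapshot('side');cv2.imwrite('pics/side1.png',cv2.resize(im[100:280,180:420],None,fx=3,fy=3))
print(proj('side',[*(C-.144*ex+.185*ey),.014]))"
```

```text
t 4.18 frame xy -0.1434 0.1732 z 0.2007 toolx yaw -96.4 tz [-0.    -0.001 -1.   ] F [ 0.48 -0.05  0.27] grip 0.004 [-0.11  0.34 -0.33  1.81  0.13  1.01 -2.17]
[316.2659381  241.19498261]
```

View pics/side1.png

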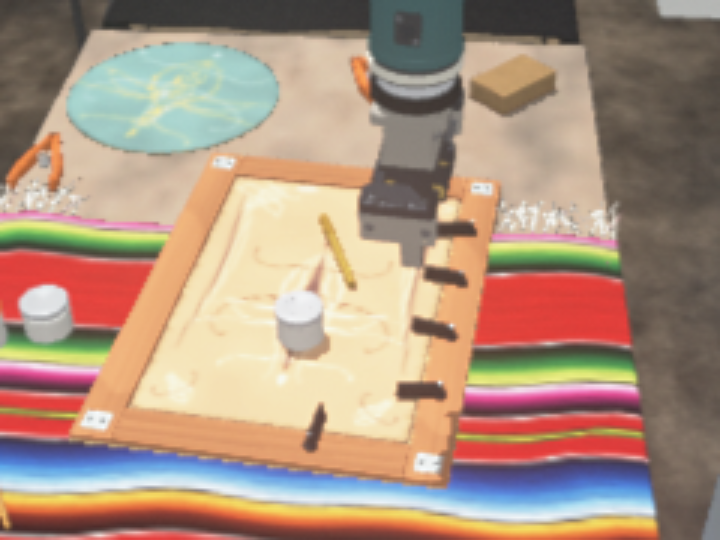

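>>> arm_command([
  {"x": -0.8, "y": 0, "z": 0, "yaw": 0},
  {"x": 0, "y": 0, "z": 1, "yaw": 0},
  {"x": 0, "y": 0, "z": 1, "yaw": 0},
  {"x": 0, "y": 0, "z": 1, "yaw": 0},
  {"x": 0, "y": 0, "z": 1, "yaw": 0},
  {"x": 0, "y": 0, "z": 1, "yaw": 0},
  {"x": 0, "y": 0, "z": 1, "yaw": 0},
  {"x": 0, "y": 0, "z": 0.5, "yaw": 0},
  {"x": 0, "y": 0, "z": 0, "yaw": 0},
  {"x": 0, "y": 0, "z": 0, "yaw": 0},
  {"x": 0, "y": 0, "z": 0, "yaw": 0},
])

```text
time: 5.15
tool_pos: [0.5339, 0.1929, 0.0721]
tool_rot: [0.001, -0.667, 0.745, -0.0]
wrist_force: [0.9, -0.1, 0.6]
grip_width: 0.005
```

```bash
python3 -c "
from h import *;rep()
im=arm.snapshot('side');cv2.imwrite('pics/side2.png',cv2.resize(im[170:290,220:380],None,fx=5,fy=5,interpolation=cv2.INTER_CUBIC))
s=arm.read_state()['tool_pos']
for a in(-.01,.01):print(proj('side',[*(s[:2]+a*ex),s[2]-.025]))"
```

```text
t 5.15 frame xy -0.1428 0.191 z 0.0721 toolx yaw -96.31 tz [ 0.002  0.001 -1.   ] F [ 0.94 -0.06  0.58] grip 0.005 [-0.18  0.52 -0.29  1.89  0.21  0.76 -2.27]
[318.97262826 235.24931596]
[312.26302824 234.42966021]
```

View pics/side2.png

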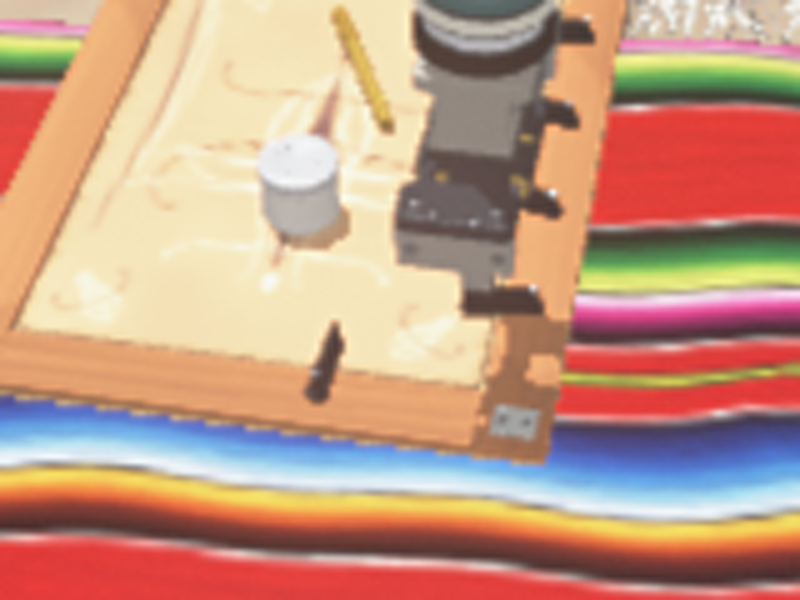

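```bash
python3 -c "
from h import *
print(proj('side',[.5312,.1753,.1757]),proj('side',[.5312,.1753,.2007]))
s=arm.read_state()['tool_pos']
im=arm.snapshot('side');
z=cv2.resize(im[200:260,270:350],None,fx=10,fy=10,interpolation=cv2.INTER_NEAREST)
for h in(0,-.025):
  for b in(-.018,.018):
    for a in(-.01,.01):
      p=proj('side',[*(s[:2]+a*ex+b*ey),s[2]+h]);cv2.circle(z,(int((p[0]-270+.5)*10),int((p[1]-200+.5)*10)),4,(255,0,255) if h else (255,255,0),-1)
cv2.imwrite('pics/side3.png',z)
im=arm.snapshot('top');cv2.imwrite('pics/top3.png',cv2.resize(im[150:250,245:405],None,fx=5,fy=5,interpolation=cv2.INTER_CUBIC))
"
```

```text
[317.36873507 197.87204672] [317.48371587 190.92414722]
```

View pics/side3.png

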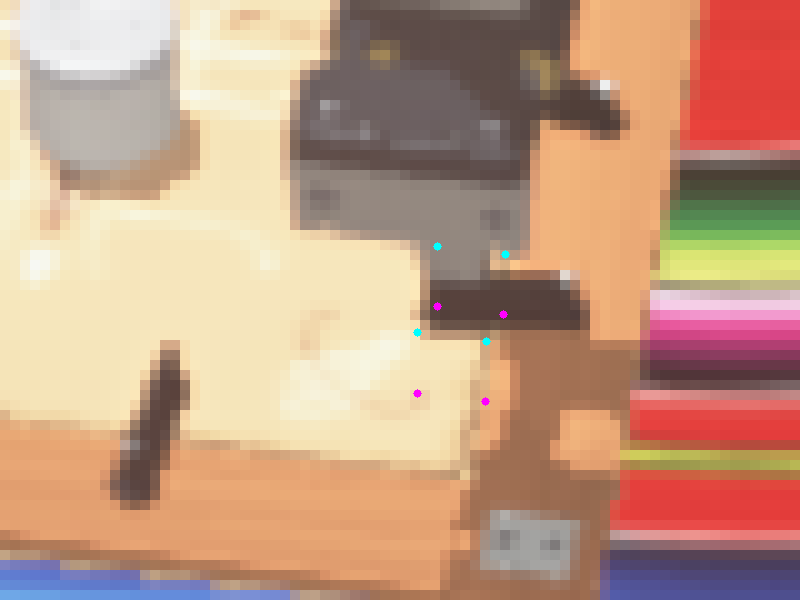

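View pics/top3.png

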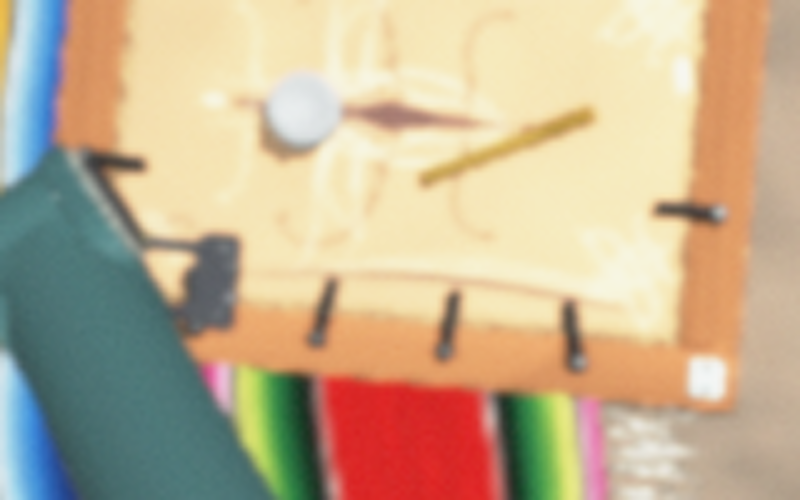

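```bash
python3 -c "
from h import *
f=lambda p:(((p[:2]-C)@ex).round(4),((p[:2]-C)@ey).round(4))
print('near piv proj',[proj('side',[*(C-.166*ex+y*ey),.032]).round(1) for y in(.1377,.0494,-.041,-.1368)])
print('near tips proj',[proj('side',[x,y,.032]).round(1) for x,y in((.5457,.144),(.5366,.044),(.5271,-.0445),(.5184,-.1257))])
print('corners',[proj('side',[*(C+a*ex+b*ey),.014]).round(1) for a in(-.1905,.1905) for b in (-.2535,.2535)])
for z in(.05,.09,.12):print(z,f(ray('top',(292.6,206),z)),f(ray('top',(287.3,197),z)),f(ray('top',(287.3,216),z)))
"
```

```text
near piv proj [array([325.8, 226.8]), array([329.6, 207.8]), array([333. , 190.2]), array([336.3, 173.5])]
near tips proj [array([312.5, 226.6]), array([316.9, 205.1]), array([320.9, 188. ]), array([324.1, 173.8])]
corners [array([346.1, 159.7]), array([328.6, 260.5]), array([249.8, 150.3]), array([201.8, 244.1])]
0.05 (np.float64(-0.1305), np.float64(0.1067)) (np.float64(-0.1005), np.float64(0.1284)) (np.float64(-0.1674), np.float64(0.122))
0.09 (np.float64(-0.1325), np.float64(0.1039)) (np.float64(-0.1031), np.float64(0.1251)) (np.float64(-0.1684), np.float64(0.1188))
0.12 (np.float64(-0.1339), np.float64(0.1018)) (np.float64(-0.1051), np.float64(0.1226)) (np.float64(-0.1692), np.float64(0.1164))
```

```bash
python3 -c "
from h import *
s=arm.read_state()['tool_pos']
im=arm.snapshot('side')
z=cv2.resize(im[110:260,240:400],None,fx=4,fy=4,interpolation=cv2.INTER_CUBIC)
def box(hx,hy,z0,z1,col):
  P=[[proj('side',[*(s[:2]+a*hx*ex+b*hy*ey),h]) for b in(-1,1) for a in(-1,1)] for h in(z0,z1)]
  P=((np.array(P)-[240,110]+.5)*4).astype(int)
  for k in(0,1):
    for i,j in((0,1),(1,3),(3,2),(2,0)):cv2.line(z,P[k][i].tolist(),P[k][j].tolist(),col,1)
  for i in range(4):cv2.line(z,P[0][i].tolist(),P[1][i].tolist(),col,1)
box(.0375,.0945,s[2]+.063,s[2]+.12,(255,255,0))
box(.01,.018,s[2]-.025,s[2]+.063,(255,0,255))
cv2.imwrite('pics/side4.png',z)
t=arm.snapshot('top');z=cv2.resize(t[150:290,205:405],None,fx=4,fy=4,interpolation=cv2.INTER_CUBIC);cv2.imwrite('pics/top4.png',z)
"
```

```text
(no output)
```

View pics/side4.png

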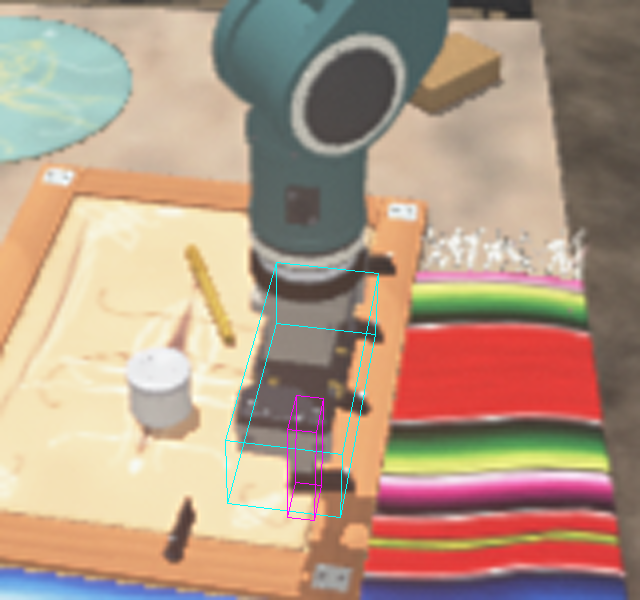

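View pics/top4.png

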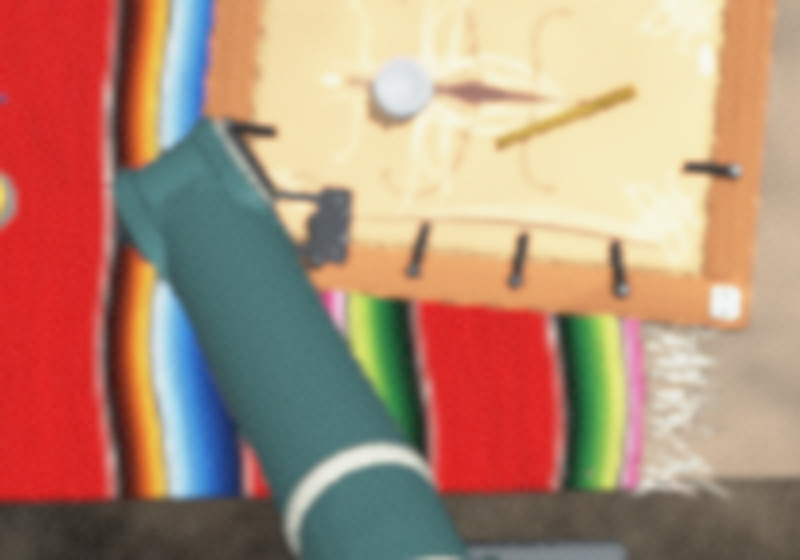

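```bash
python3 -c "
from h import *
s=np.array([.1792,-.6242,.2001]);tx=np.array([.276,-.961,0]);ty=np.array([-.961,-.276,0])
for n,(a,b,c,d),k in(('top',(490,280,620,370),6),('side',(370,0,470,100),6)):
  im=cv2.imread(f'pics/{n}0.png');z=cv2.resize(im[b:d,a:c],None,fx=k,fy=k,interpolation=cv2.INTER_CUBIC)
  def box(x0,x1,hy,z0,z1,col):
    P=[[proj(n,s+x*tx+y*hy*ty+[0,0,h]) for x in(x0,x1) for y in(-1,1)] for h in(z0,z1)]
    P=((np.array(P)-[a,b]+.5)*k).astype(int)
    for q in(0,1):
      for i,j in((0,1),(1,3),(3,2),(2,0)):cv2.line(z,P[q][i].tolist(),P[q][j].tolist(),col,1)
    for i in range(4):cv2.line(z,P[0][i].tolist(),P[1][i].tolist(),col,1)
  box(-.0945,.0945,.0375,.063,.12,(255,255,0));box(.046,.064,.01,-.025,.063,(255,0,255));box(-.064,-.046,.01,-.025,.063,(0,0,255))
  cv2.imwrite(f'pics/{n}5.png',z)
"
```

```text
(no output)
```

View pics/side5.png

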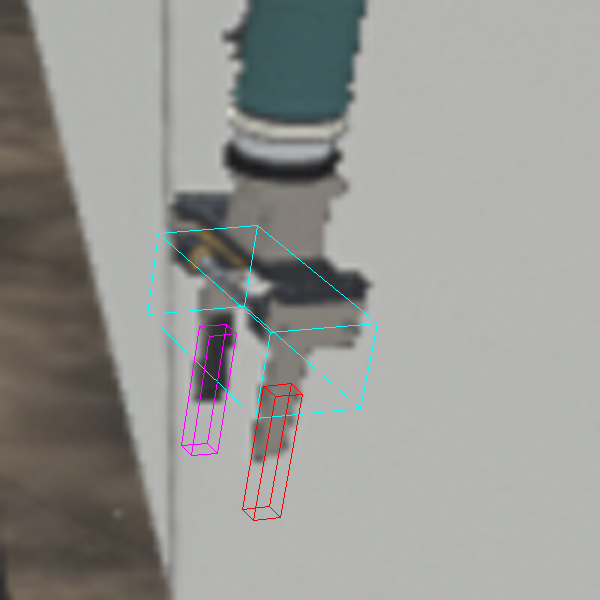

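View pics/top5.png

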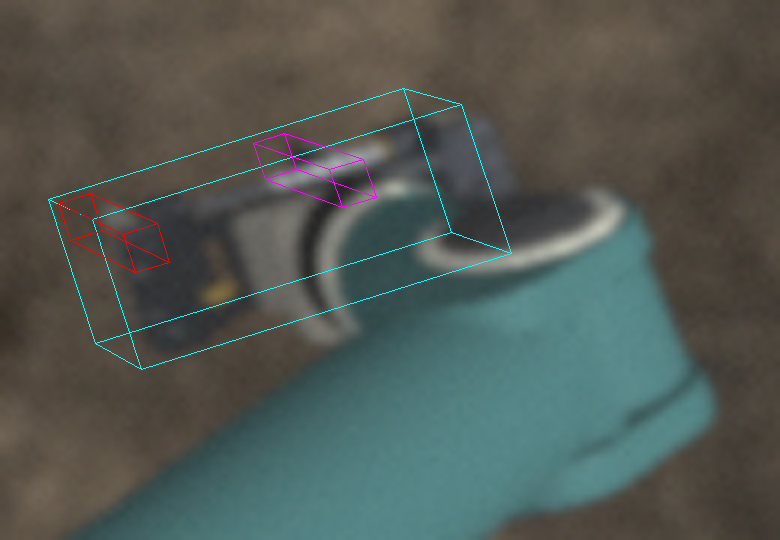

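```bash
python3 -c "
from h import *
def tri(u,v):
  o1=cam('side')[1];o2=cam('top')[1];d1=ray('side',u,0)-o1;d2=ray('top',v,0)-o2
  d1/=np.linalg.norm(d1);d2/=np.linalg.norm(d2)
  t=np.linalg.lstsq(np.c_[d1,-d2],o2-o1,rcond=None)[0];return (o1+t[0]*d1).round(4),(o2+t[1]*d2).round(4)
print(tri((414.6,75.9),(507.1,315.4)))
for z in(.175,.19,.21,.23):print(z,ray('side',(414.6,75.9),z).round(4))
im=cv2.imread('pics/top0.png');cv2.imwrite('pics/top6.png',cv2.convertScaleAbs(cv2.resize(im[300:350,495:575],None,fx=10,fy=10,interpolation=cv2.INTER_NEAREST),alpha=1.6))
"
```

```text
(array([ 0.1651, -0.5684,  0.2164]), array([ 0.172 , -0.5695,  0.2156]))
0.175 [ 0.1445 -0.6649  0.175 ]
0.19 [ 0.1519 -0.6299  0.19  ]
0.21 [ 0.1619 -0.5833  0.21  ]
0.23 [ 0.1719 -0.5366  0.23  ]
```

View pics/top6.png

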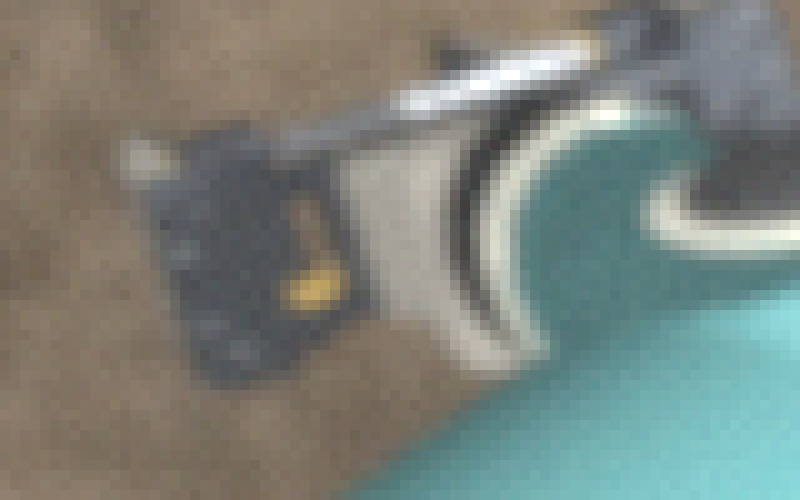

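>>> arm_command([
  {"x": 0, "y": 0, "z": 0.6, "yaw": 0},
  {"x": 0, "y": 0, "z": 0.5, "yaw": 0},
  {"x": 0, "y": 0, "z": 0, "yaw": 0},
  {"x": 0, "y": 0, "z": 0, "yaw": 0},
])

```text
time: 5.73
tool_pos: [0.532, 0.1924, 0.0476]
tool_rot: [-0.001, -0.667, 0.745, 0.0]
wrist_force: [0.5, 0.0, 0.6]
grip_width: 0.006
```

```bash
python3 -c "
from h import *;rep()
im=arm.snapshot('side');cv2.imwrite('pics/side7.png',cv2.resize(im[200:260,270:350],None,fx=10,fy=10,interpolation=cv2.INTER_CUBIC))"
```

```text
t 5.73 frame xy -0.1446 0.1903 z 0.0476 toolx yaw -96.29 tz [-0.002 -0.001 -1.   ] F [0.51 0.02 0.61] grip 0.006 [-0.19  0.56 -0.28  1.9   0.22  0.72 -2.28]
```

View pics/side7.png

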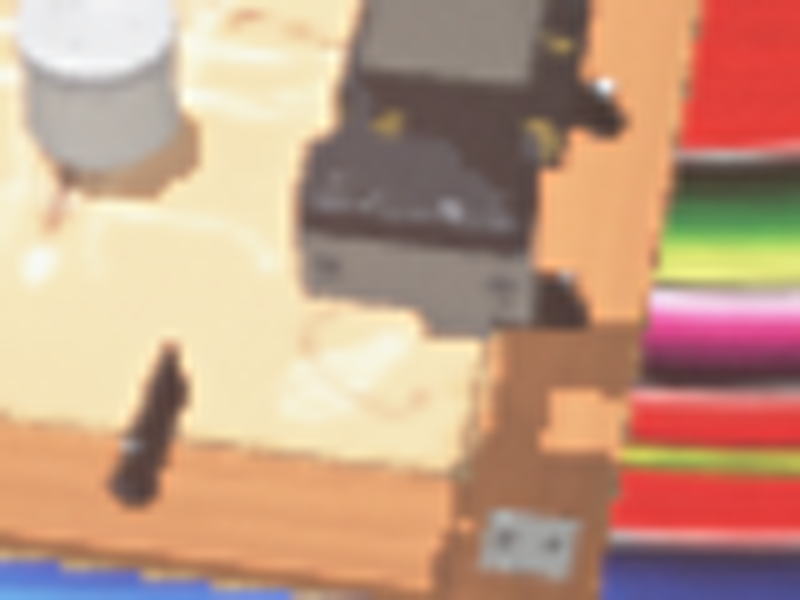

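```bash
python3 -c "
from h import *
f=lambda p:(((p[:2]-C)@ex).round(4),((p[:2]-C)@ey).round(4))
for z in(.012,.0226,.035,.05,.064):print(z,f(ray('side',(315.5,233),z)))
im=arm.snapshot('side');cv2.imwrite('pics/side8.png',cv2.resize(im[215:250,290:340],None,fx=16,fy=16,interpolation=cv2.INTER_NEAREST))
cv2.imwrite('pics/side1b.png',cv2.resize(cv2.imread('pics/side1.png')[180:290,330:480],None,fx=5,fy=5,interpolation=cv2.INTER_NEAREST))"
```

```text
0.012 (np.float64(-0.1361), np.float64(0.1496))
0.0226 (np.float64(-0.1376), np.float64(0.1598))
0.035 (np.float64(-0.1394), np.float64(0.1718))
0.05 (np.float64(-0.1415), np.float64(0.1863))
0.064 (np.float64(-0.1435), np.float64(0.1998))
```

View pics/side8.png

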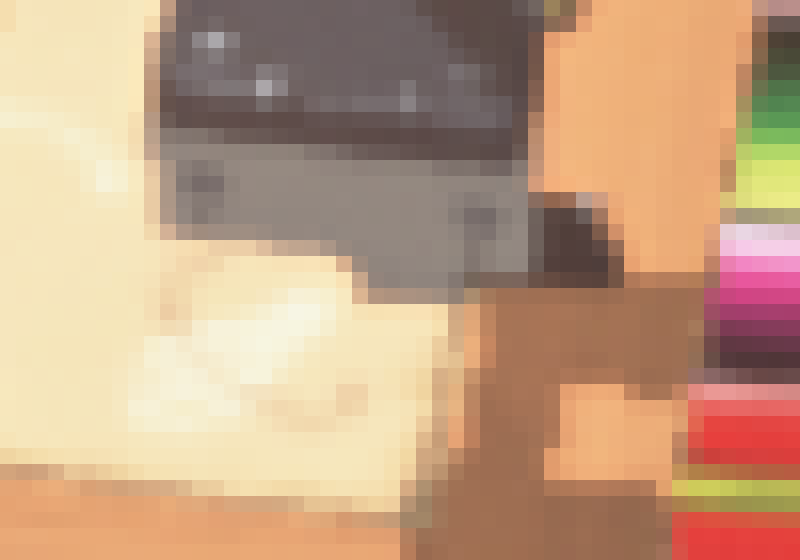

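View pics/side1b.png

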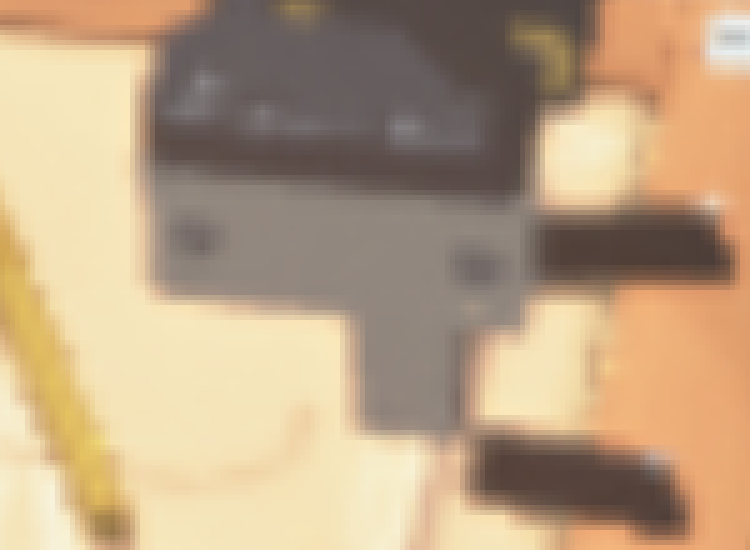

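>>> arm_command([
  {"x": 0.5, "y": 0, "z": 0, "yaw": 0},
  {"x": 0.5, "y": 0, "z": 0, "yaw": 0},
  {"x": 0.5, "y": 0, "z": 0, "yaw": 0},
  {"x": 0.5, "y": 0, "z": 0, "yaw": 0},
  {"x": 0.4, "y": 0, "z": 0, "yaw": 0},
  {"x": 0, "y": 0, "z": 0, "yaw": 0},
  {"x": 0, "y": 0, "z": 0, "yaw": 0},
])

```text
time: 6.42
tool_pos: [0.5279, 0.1442, 0.0491]
tool_rot: [0.0, -0.667, 0.745, -0.0]
wrist_force: [1.0, 0.3, -0.7]
grip_width: 0.006
```

```bash
python3 -c "
from h import *;rep()
im=arm.snapshot('side');cv2.imwrite('pics/side9.png',cv2.resize(im[200:260,270:350],None,fx=10,fy=10,interpolation=cv2.INTER_CUBIC))
im=arm.snapshot('top');cv2.imwrite('pics/top9.png',cv2.resize(im[180:240,260:340],None,fx=10,fy=10,interpolation=cv2.INTER_CUBIC))"
```

```text
t 6.42 frame xy -0.1433 0.1419 z 0.0491 toolx yaw -96.39 tz [ 0.  0. -1.] F [ 0.97  0.31 -0.7 ] grip 0.006 [-0.1   0.53 -0.28  1.95  0.22  0.7  -2.2 ]
```

View pics/side9.png

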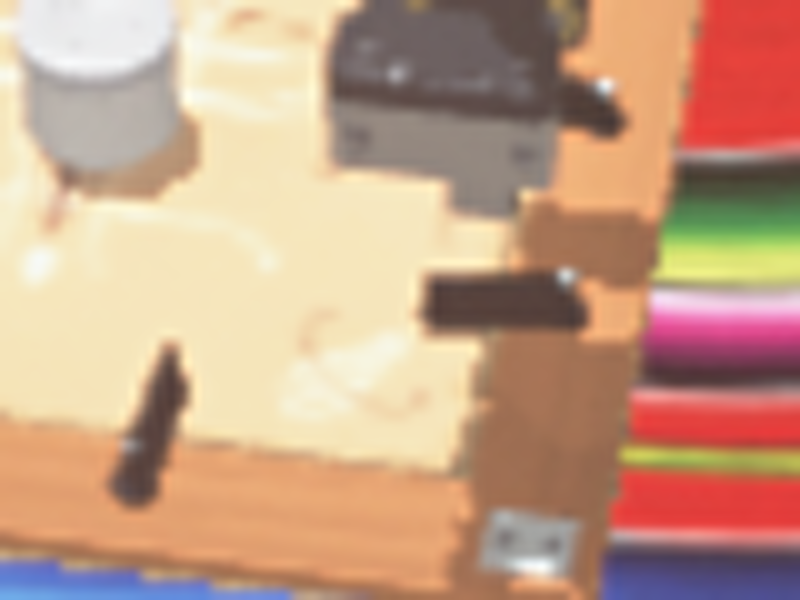

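View pics/top9.png

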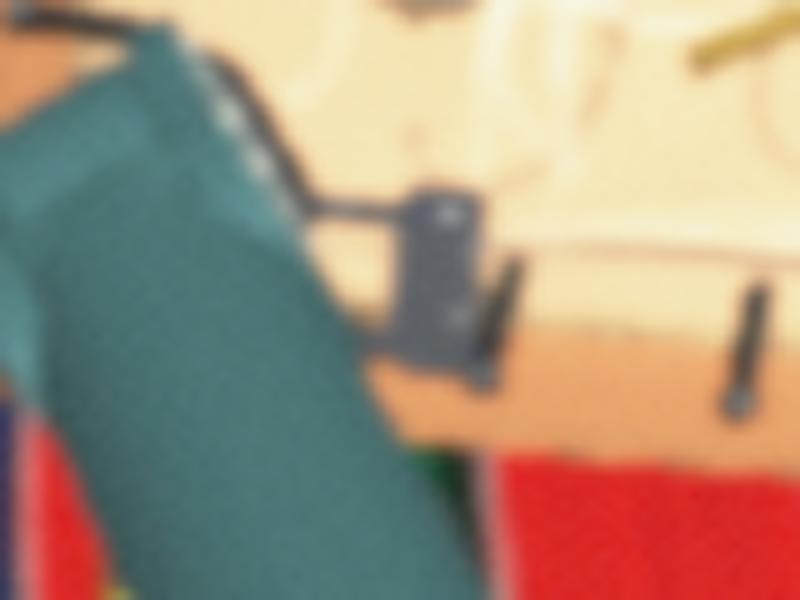

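>>> arm_command([
  {"x": -0.8, "y": 0, "z": 0, "yaw": 0},
  {"x": -0.8, "y": 0, "z": 0, "yaw": 0},
  {"x": -0.8, "y": 0, "z": 0, "yaw": 0},
  {"x": 0, "y": 0, "z": 0.5, "yaw": 0},
  {"x": 0, "y": 0, "z": 0.5, "yaw": 0},
  {"x": 0, "y": 0, "z": 0.4, "yaw": 0},
  {"x": 0, "y": 0, "z": 0, "yaw": 0},
  {"x": 0, "y": 0, "z": 0, "yaw": 0},
  {"x": 0, "y": 0, "z": 0, "yaw": 0},
])

```text
time: 7.27
tool_pos: [0.533, 0.1919, 0.0207]
tool_rot: [-0.0, -0.667, 0.745, -0.0]
wrist_force: [0.2, 0.2, 0.4]
grip_width: 0.009
```

```bash
python3 -c "
from h import *;rep()
im=arm.snapshot('side');cv2.imwrite('pics/side10.png',cv2.resize(im[205:265,275:355],None,fx=10,fy=10,interpolation=cv2.INTER_NEAREST))
"
```

```text
t 7.27 frame xy -0.1435 0.1899 z 0.0207 toolx yaw -96.35 tz [-0. -0. -1.] F [0.18 0.2  0.38] grip 0.009 [-0.2   0.6  -0.27  1.91  0.24  0.67 -2.29]
```

View pics/side10.png

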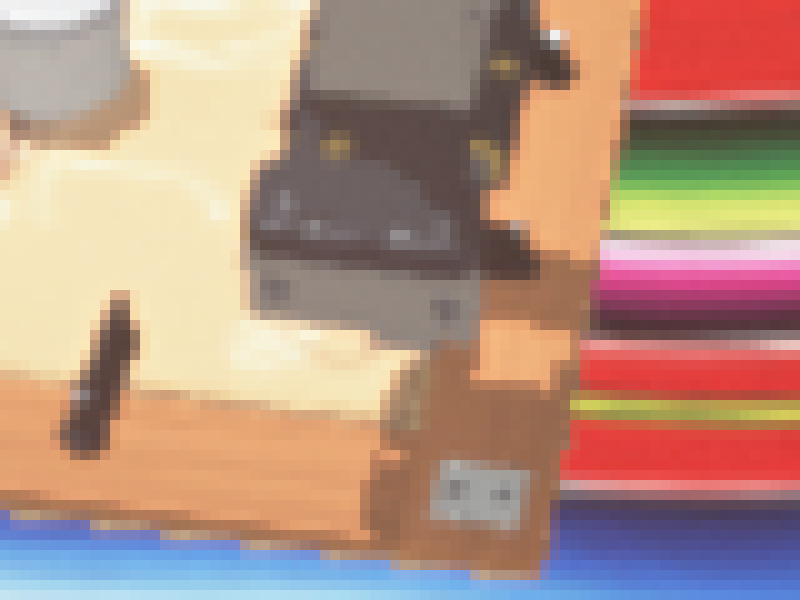

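```bash
python3 -c "
from h import *
f=lambda p:(((p[:2]-C)@ex).round(4),((p[:2]-C)@ey).round(4))
for z in(.1,.12,.13,.14):print(z,f(ray('side',(299.7,235),z)),f(ray('side',(322.3,238.5),z)))
"
```

```text
0.1 (np.float64(-0.1069), np.float64(0.2495)) (np.float64(-0.1703), np.float64(0.2522))
0.12 (np.float64(-0.1109), np.float64(0.2684)) (np.float64(-0.1727), np.float64(0.2711))
0.13 (np.float64(-0.1128), np.float64(0.2779)) (np.float64(-0.1738), np.float64(0.2805))
0.14 (np.float64(-0.1148), np.float64(0.2874)) (np.float64(-0.175), np.float64(0.2899))
```

>>> arm_command([
  {"x": 0, "y": 0, "z": 0.4, "yaw": 0},
  {"x": 0, "y": 0, "z": 0.25, "yaw": 0},
  {"x": 0.5, "y": 0, "z": 0, "yaw": 0},
  {"x": 0.5, "y": 0, "z": 0, "yaw": 0},
  {"x": 0.5, "y": 0, "z": 0, "yaw": 0},
  {"x": 0.5, "y": 0, "z": 0, "yaw": 0},
  {"x": 0.5, "y": 0, "z": 0, "yaw": 0},
  {"x": 0, "y": 0, "z": 0, "yaw": 0},
  {"x": 0, "y": 0, "z": 0, "yaw": 0},
])

```text
time: 8.07
tool_pos: [0.5276, 0.1417, 0.0081]
tool_rot: [-0.0, -0.667, 0.745, -0.0]
wrist_force: [0.4, -0.1, 0.1]
grip_width: 0.002
```

```bash
python3 -c "
from h import *;rep()
im=arm.snapshot('side');cv2.imwrite('pics/side11.png',cv2.resize(im[200:260,275:355],None,fx=10,fy=10,interpolation=cv2.INTER_NEAREST))
"
```

```text
t 8.07 frame xy -0.1434 0.1394 z 0.0081 toolx yaw -96.4 tz [-0.    -0.001 -1.   ] F [ 0.39 -0.14  0.11] grip 0.002 [-0.12  0.59 -0.26  1.96  0.25  0.62 -2.23]
```

View pics/side11.png

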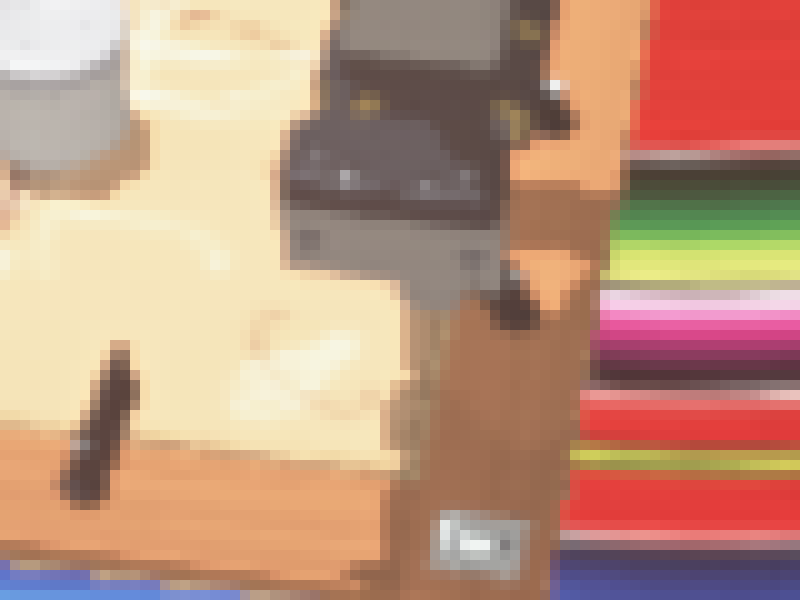

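>>> arm_command([
  {"x": 0, "y": 0, "z": 0.15, "yaw": 0},
  {"x": 0.4, "y": 0, "z": 0, "yaw": 0},
  {"x": 0.4, "y": 0, "z": 0, "yaw": 0},
  {"x": 0.4, "y": 0, "z": 0, "yaw": 0},
  {"x": 0.4, "y": 0, "z": 0, "yaw": 0},
  {"x": 0.4, "y": 0, "z": 0, "yaw": 0},
  {"x": 0.4, "y": 0, "z": 0, "yaw": 0},
  {"x": 0, "y": 0, "z": 0, "yaw": 0},
])

```text
time: 8.78
tool_pos: [0.5218, 0.0925, 0.0048]
tool_rot: [-0.001, -0.666, 0.746, -0.0]
wrist_force: [0.0, -0.0, -0.4]
grip_width: 0.004
```

```bash
python3 -c "
from h import *;rep()
im=arm.snapshot('side');cv2.imwrite('pics/side12.png',cv2.resize(im[180:240,275:355],None,fx=10,fy=10,interpolation=cv2.INTER_NEAREST))
"
```

```text
t 8.78 frame xy -0.1437 0.0899 z 0.0048 toolx yaw -96.46 tz [-0.001 -0.002 -1.   ] F [ 0.04 -0.02 -0.38] grip 0.004 [-0.03  0.58 -0.26  2.    0.26  0.59 -2.15]
```

View pics/side12.png

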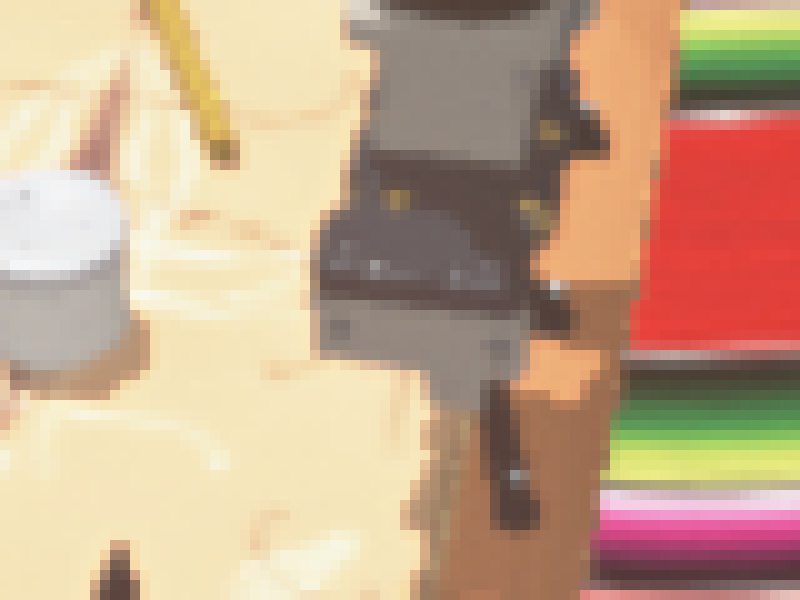

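>>> arm_command([
  {"x": 0.4, "y": 0, "z": 0, "yaw": 0},
  {"x": 0.4, "y": 0, "z": 0, "yaw": 0},
  {"x": 0.4, "y": 0, "z": 0, "yaw": 0},
  {"x": 0.4, "y": 0, "z": 0, "yaw": 0},
  {"x": 0.4, "y": 0, "z": 0, "yaw": 0},
  {"x": 0.4, "y": 0, "z": 0, "yaw": 0},
  {"x": 0.4, "y": 0, "z": 0, "yaw": 0},
  {"x": 0.4, "y": 0, "z": 0, "yaw": 0},
  {"x": 0.4, "y": 0, "z": 0, "yaw": 0},
  {"x": 0.4, "y": 0, "z": 0, "yaw": 0},
  {"x": 0.4, "y": 0, "z": 0, "yaw": 0},
  {"x": 0, "y": 0, "z": 0, "yaw": 0},
])

```text
time: 9.83
tool_pos: [0.512, 0.0054, 0.0048]
tool_rot: [-0.001, -0.666, 0.746, -0.0]
wrist_force: [0.2, 0.0, -0.1]
grip_width: 0.005
```

```bash
python3 -c "
from h import *;rep()
im=arm.snapshot('side');cv2.imwrite('pics/side13.png',cv2.resize(im[165:245,275:355],None,fx=7,fy=7,interpolation=cv2.INTER_NEAREST))
"
```

```text
t 9.83 frame xy -0.1439 0.0022 z 0.0048 toolx yaw -96.45 tz [-0.001 -0.001 -1.   ] F [ 0.21  0.04 -0.07] grip 0.005 [ 0.14  0.56 -0.26  2.05  0.26  0.57 -1.99]
```

View pics/side13.png

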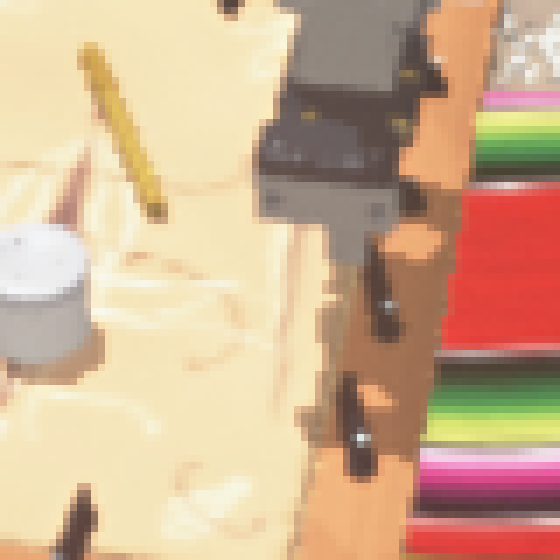

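Buttons 1 and 2 lie along the rail. I'll continue the same stroke to the right end.

>>> arm_command([
  {"x": 0.4, "y": 0, "z": 0, "yaw": 0},
  {"x": 0.4, "y": 0, "z": 0, "yaw": 0},
  {"x": 0.4, "y": 0, "z": 0, "yaw": 0},
  {"x": 0.4, "y": 0, "z": 0, "yaw": 0},
  {"x": 0.4, "y": 0, "z": 0, "yaw": 0},
  {"x": 0.4, "y": 0, "z": 0, "yaw": 0},
  {"x": 0.4, "y": 0, "z": 0, "yaw": 0},
  {"x": 0.4, "y": 0, "z": 0, "yaw": 0},
  {"x": 0.4, "y": 0, "z": 0, "yaw": 0},
  {"x": 0.4, "y": 0, "z": 0, "yaw": 0},
  {"x": 0.4, "y": 0, "z": 0, "yaw": 0},
  {"x": 0.4, "y": 0, "z": 0, "yaw": 0},
  {"x": 0, "y": 0, "z": 0, "yaw": 0},
])

```text
time: 10.97
tool_pos: [0.5015, -0.0899, 0.0048]
tool_rot: [-0.001, -0.666, 0.746, -0.0]
wrist_force: [-0.7, 0.4, -0.4]
grip_width: 0.008
```

```bash
python3 -c "
from h import *;rep()
im=arm.snapshot('side');cv2.imwrite('pics/side14.png',cv2.resize(im[145:235,275:365],None,fx=6,fy=6,interpolation=cv2.INTER_NEAREST))
"
```

```text
t 10.97 frame xy -0.1439 -0.0937 z 0.0048 toolx yaw -96.45 tz [-0.001 -0.001 -1.   ] F [-0.72  0.4  -0.35] grip 0.008 [ 0.33  0.56 -0.27  2.05  0.26  0.57 -1.81]
```

View pics/side14.png

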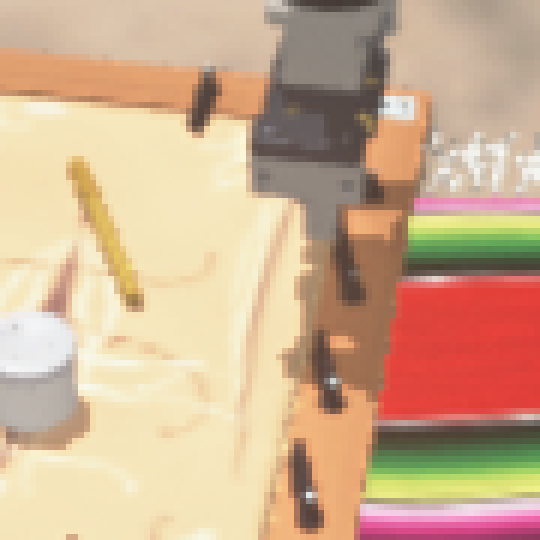

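>>> arm_command([
  {"x": 0.4, "y": 0, "z": 0, "yaw": 0},
  {"x": 0.4, "y": 0, "z": 0, "yaw": 0},
  {"x": 0.4, "y": 0, "z": 0, "yaw": 0},
  {"x": 0.4, "y": 0, "z": 0, "yaw": 0},
  {"x": 0.4, "y": 0, "z": 0, "yaw": 0},
  {"x": 0.4, "y": 0, "z": 0, "yaw": 0},
  {"x": 0.4, "y": 0, "z": 0, "yaw": 0},
  {"x": 0.4, "y": 0, "z": 0, "yaw": 0},
  {"x": 0.4, "y": 0, "z": 0, "yaw": 0},
  {"x": 0.4, "y": 0, "z": 0, "yaw": 0},
  {"x": 0.4, "y": 0, "z": 0, "yaw": 0},
  {"x": 0.4, "y": 0, "z": 0, "yaw": 0},
  {"x": 0.4, "y": 0, "z": 0, "yaw": 0},
  {"x": 0.4, "y": 0, "z": 0, "yaw": 0},
  {"x": 0, "y": 0, "z": 0, "yaw": 0},
  {"x": 0, "y": 0, "z": 0, "yaw": 0},
])

```text
time: 12.35
tool_pos: [0.4895, -0.1994, 0.0049]
tool_rot: [-0.0, -0.667, 0.745, 0.0]
wrist_force: [0.2, 0.4, -0.6]
grip_width: 0.007
```

```bash
python3 -c "
from h import *;rep()
im=arm.snapshot('side');cv2.imwrite('pics/side15.png',cv2.resize(im[130:220,275:365],None,fx=6,fy=6,interpolation=cv2.INTER_NEAREST))
"
```

```text
t 12.35 frame xy -0.1438 -0.2038 z 0.0049 toolx yaw -96.35 tz [-0. -0. -1.] F [ 0.21  0.4  -0.65] grip 0.007 [ 0.54  0.58 -0.27  2.01  0.27  0.59 -1.59]
```

View pics/side15.png

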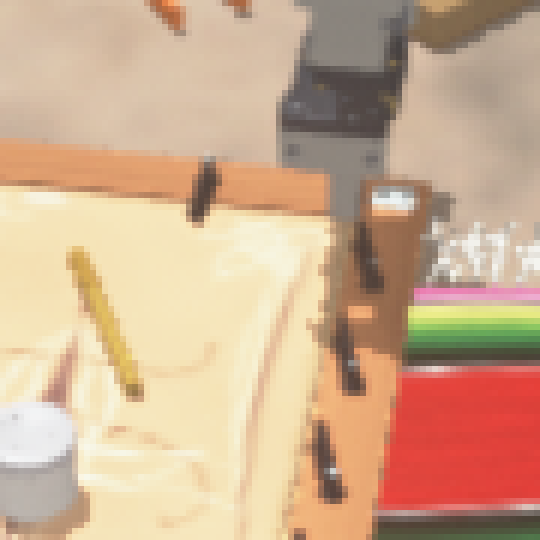

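>>> arm_command([
  {"x": 0, "y": 0, "z": -0.5, "yaw": 0},
  {"x": 0, "y": 0, "z": -0.5, "yaw": 0},
  {"x": 0, "y": 0, "z": -1, "yaw": 0},
  {"x": 0, "y": 0, "z": -1, "yaw": 0},
  {"x": 0, "y": 0, "z": -1, "yaw": 0},
  {"x": 0, "y": 0, "z": -1, "yaw": 0},
  {"x": 0, "y": 0, "z": -1, "yaw": 0},
  {"x": 0, "y": 0, "z": -1, "yaw": 0},
  {"x": 0, "y": 0, "z": -1, "yaw": 0},
  {"x": 0.5, "y": 0, "z": 0, "yaw": 0},
  {"x": 1, "y": 0, "z": 0, "yaw": 0},
  {"x": 1, "y": 0, "z": 0, "yaw": 0},
  {"x": 1, "y": 0, "z": 0, "yaw": 0},
  {"x": 1, "y": 0, "z": 0, "yaw": 0},
  {"x": 1, "y": 0, "z": 0, "yaw": 0},
  {"x": 0, "y": 0, "z": 0, "yaw": 0},
  {"x": 0, "y": 0, "z": 0, "yaw": 0},
  {"x": 0, "y": 0, "z": 0, "yaw": 0},
])

```text
time: 13.9
tool_pos: [0.4777, -0.3071, 0.1649]
tool_rot: [0.0, -0.668, 0.745, 0.0]
wrist_force: [-0.4, 0.8, 0.8]
grip_width: 0.005
```

```bash
python3 -c "
from h import *;rep()
im=arm.snapshot('top');cv2.imwrite('pics/top16.png',cv2.resize(im[110:235,245:405],None,fx=4.8,fy=4.8,interpolation=cv2.INTER_CUBIC))
im=arm.snapshot('side');cv2.imwrite('pics/side16.png',im)
"
```

```text
t 13.9 frame xy -0.1437 -0.3121 z 0.1649 toolx yaw -96.24 tz [-0.     0.001 -1.   ] F [-0.38  0.79  0.76] grip 0.005 [ 0.76  0.4  -0.3   1.83  0.14  0.94 -1.29]
```

View pics/top16.png

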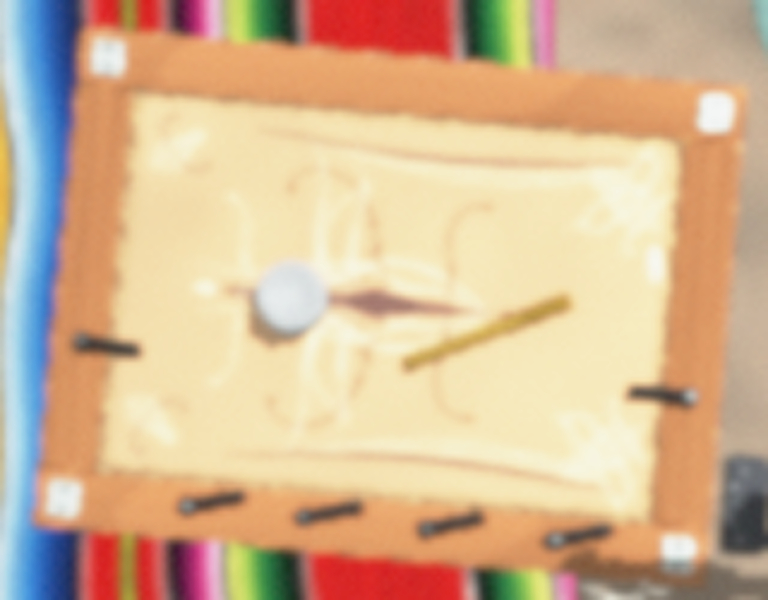

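View pics/side16.png

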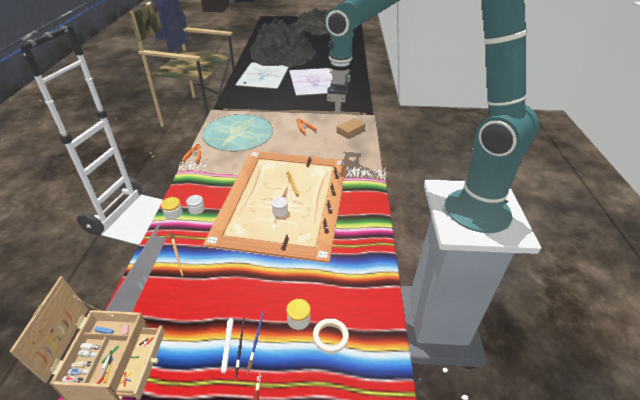

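```bash
python3 -c "
from h import *
k=4.8
for (a,b),(c,d) in(((186,507),(242,495)),((303,518),(359,507)),((425,530),(482,518)),((551,542),(609,530))):
  p=ray('top',(245+a/k,110+b/k),.03);t=ray('top',(245+c/k,110+d/k),.03);v=(t-p)[:2];print(np.arctan2(-v@ey,v@ex).round(2))
arm.job_done()"
```

```text
1.27
1.29
1.27
1.28
the job is handed in; nothing more can be done
```

I swept the closed fingertips along the panel's near edge from left to right in one stroke and turned all four near buttons to the right. Then I lifted clear and handed the job in at about 14 s; no verdict was reported.

**Last checks:**
- **Near buttons:** in the last top picture they measure about 1.27, 1.29, 1.27 and 1.28 rad, against the 1.05 needed.
- **Everything else:** by eye, the end buttons, panel, jar and marker on the panel and the other bystanders looked as they did at the start. I did not measure them.
- **Forces:** wrist force read under about 1 N wherever I checked along the stroke. The gripper was free of everything at the end.

**What disagreed:** both cameras showed the gripper about 40–50 mm higher than the reported TCP height and the 25 mm tip reach imply. The horizontal position agreed. A trial pass at the height those numbers gave (reported TCP z about 0.049) went over button 1 without touching it. I went back to the left and lowered the tool until button 1 turned, at reported z about 0.008. The rest of the stroke ran at about 0.005, with short pauses in the row to take pictures. I never settled the cause of this offset, so the true tip height is known only to about 5 mm.

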